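# Lock the bayonet arbor into the weld fixture

## Task

Swing the fixture's hold-down bar up and right over until it rests open on its stop, then slide the cover plate out along its guides until it is well clear of the socket, and leave it lying flat in the guides. Then take the steel arbor that has two ears at its foot, set it ears-first into the keyed socket, push it fully down against the spring and turn it a quarter turn clockwise (seen from above) so that it stays locked down. Leave the other things on the bench where they are and do not lift the plate out of its guides.

Things in the scene. Friction and masses are not known exactly. Their poses are not given: they have to be found in the camera images.
- fixture: Steel weld fixture fixed on the bench: block from x -50 to +130, y -50 to +50 mm, top face (slide floor) 40 mm above the bench. Origin: on the bench below the socket's centre. x: the way the plate slides out; y: from the bar's hinge to its handle; z up. Guide rails along x at y = +-39 to +-50, 8 mm above the floor. Hinge cheeks at x 17 to 55, y -50 to -72, 62 mm high.
- socket (a point): Centre of the socket's mouth, in the slide floor, 40 mm above the bench, under the plate at the start. The mouth is a 34 mm square hole crossed by a straight slot 16 mm wide and 62 mm long along the fixture's y, through a lip 8 mm thick. Ears pushed below the lip can turn clockwise (from above) from the slot by about 95 degrees to a stop; the other way they soon jam.
- plunger (a joint): Travel (m, down) of the spring plunger in the socket, 20 mm brass disc, top 9 mm below the floor at 0, limit 0.011. It starts to yield at 8 N. With the arbor pushed fully down, collar on the floor and underside 19 mm below it, it reads 0.010 and pushes up with 13 N. A turned arbor is lifted against the lip, underside 16 mm below the floor; an unturned one to 9 mm.
- bar (a joint): Angle (rad) of the hold-down bar about a hinge along the fixture's x: 0 closed across the plate, about 1.5 upright, 2.3 at its stop, leaning well back beyond the hinge. No catch; 0.3 kg, swings freely: below about 1.4 it falls shut, above about 1.5 it falls open by itself.
- bar_hinge (a point): Point on the hinge axis at the bar's middle, fixed at fixture (36, -58, 53) mm. The bar is 16 mm wide (fixture x 28 to 44), 10 mm thick, its top 58 mm above the bench when closed, and reaches 116 mm from the hinge.
- bar_grip (a point): Middle of the bar's handle, a round rod 10 mm thick parallel to the hinge axis, 42 mm free between its two legs, 30 mm clear above the bar. It lies 100 mm along the bar from the hinge and 40 mm square off it (108 mm from the hinge axis); closed, at fixture (36, 42, 93) mm. The rod can turn between fingers that close lightly across it.
- plate: Loose steel cover plate 112 (its x) by 74 by 6 mm, 0.45 kg, on the slide floor between the guides (2 mm play each side), covering the socket. Axes parallel to the fixture's. Origin: centre of its underside, at fixture x = 30 mm at the start. Its inner edge lies 56 mm behind the origin. Well clear is 60 to 80 mm of travel; it may overhang the fixture's end, but past 95 mm it may fall off.
- plate_rib (a point): Middle of the top of a rib across the plate, 6 mm thick, 50 mm long, 10 mm above the plate's top face, at the plate's (-7, 0, 16) mm. It butts against the closed bar, so that the plate slides out (+x) only when the bar is up.
- plate_tab (a point): Middle of the top edge of the plate's upright tab, by which to pull it: 12 mm thick (along the slide), 40 mm wide, standing 32 mm above the plate's top face, at the plate's (48, 0, 38) mm.
- arbor: Loose steel arbor to fit, 0.4 kg, upright on the bench. Origin: centre of its underside. Round foot 30 mm across, 19 high, with two ears at its bottom, together 56 long (its x), 12 wide, 8 high; round collar 44 across, height 19 to 25; head 38 (x) by 24 mm (y, flats to grip), height 25 to 60; dark boss 20 across on top, to 66. Half a turn about z makes no difference.
- plain_arbor: Loose steel arbor exactly like the eared one (same foot, collar, flatted head) but with a plain round foot WITHOUT ears. Origin: centre of its underside. It is a bystander, to be left where it stands.
- sprocket: Loose steel hub: an upright open tube 38 mm across and 55 mm high with a toothed wheel about 70 mm across round its foot. Origin: centre of its underside. It is a bystander, to be left where it stands.
- hammer: Loose hammer, 240 mm long, lying on the bench. Origin near its middle. It is a bystander, to be left where it stands.
- brush: Loose brush, 200 mm long, lying on the bench. Origin near its middle. It is a bystander, to be left where it stands.
- angle: Loose dark steel angle bracket, 60 x 50 mm foot, 56 mm high. Origin: centre of its underside. It is a bystander, to be left where it stands.
- tin: Loose closed tin, 60 mm across, 90 mm high. Origin: centre of its underside. It is a bystander, to be left where it stands.
- spray: Loose spray can, 60 mm across, 190 mm high. Origin: centre of its underside. It is a bystander, to be left where it stands.
- post: Loose slim stand: aluminium rod on a 36 mm brass foot with a small black box on top, 126 mm high in all. Origin: centre of its underside. It is a bystander, to be left where it stands.
Things that resemble listed ones, but are neither listed nor needed, are in the scene too. Leave any green look-alike of the plate alone. Leave any orange look-alike of the fixture alone.

How it is judged:
By the outcome, as a careful person would: the job done as asked, in the order asked, and still so for the second after the job is handed in, with the robot touching nothing.
It also fails if it takes over 72 s, if anything falls off the work surface, if the arm or the gripper's body presses on something with over 40 N, if the wrist force passes 120 N, or if a joint passes its speed limit or range.

## Robot

A 6-joint arm with a two-finger parallel gripper is mounted at the origin on the work surface. World frame = base frame: x ahead of the robot, y to its left, z up, the work surface at z = 0. Lengths are in mm, angles in rad, forces in N, time in s.
With the tool pointing down it reaches from about 325 to 875 mm from the base axis. Payload 4.4 kg.
Tool frame: the origin (TCP) lies on the front face of the gripper's body, between the roots of the fingers; the fingertips stand 73 mm ahead of it and the grasp point (between the pads) lies 54 mm ahead of it (env.tip_reach is the z of the fingertips in the tool frame, in mm); z points along the fingers, y is the line along which they close (so a half turn about z gives the same grasp; the last joint's range is limited). The gripper opens to 85 mm and grips with 20 to 120 N. Pads are 22 mm wide; open, the fingers measure 114 mm over their backs; the gripper's body (76 mm by 85 mm) begins 54 mm behind the grasp point. The pads swing forward as they close: fully open they stand 13 mm farther back than shut.
Start: joints at [-1.323, 0.207, 1.542, -0, 1.393, -0.15], TCP at [222.738, -530.109, 303.882] pointing down, gripper open.
Joint ranges: [-2.73, 2.73], [-0.86, 2.22], [0.23, 2.46], [-1.11, 4.25], [0.08, 2.63], [-2.82, 2.82]. Speed limits (rad/s): [2.79, 2.79, 3.14, 3.14, 3.14, 3.14].

## Interface

Orientations are given as a unit quaternion [w, x, y, z].
In Python, from bench import env gives the robot as it stands. The module is installed in compiled form; this text tells all that it offers.
- The arm moves only by the tool servo_tool, never from a script. Its argument "increments" is one flat list of numbers, 7 for each row, row after row: the turn, a rotation vector about the world's x, y, z in degrees, then the shift along the world's x, y, z in cm, then the finger opening in cm, from 0 to 8.54. In form: [wx, wy, wz, x, y, z, hand, wx, wy, wz, x, y, z, hand, ...]. A call has exactly 8 rows; each row shifts and turns the commanded pose from where the row before left it; what a row does not reach is not made up. A row lasts 1/8 s, in which the tool goes at most 62.5 mm and 10.7 degrees, less where a joint would pass 70% of its speed; a pose out of reach is approached as far as the arm can. A call is refused whole if a number of a shift passes 6.25 or a number of a turn 10.7, either way. A call with a gripper value outside its range is refused whole. The fingers move at their own pace and stop on an object; "force" is the grip in N (left out, the last holds). Time passes only in rows, so rows that do not move let the fingers close, or fill a call up. It gives the time, the measured TCP pose, the force, the opening and the grip force at its end, in the units of the state.
- env.sense(): the state, without advancing time (a new reading comes with each control period).
- env.snapshot(name): name is "scene" or "side" or "wrist"; returns a dict with "frame" (420x560x3 uint8, blue, green, red), "fovy" (degrees; the focal length in pixels is half the picture's height over the tangent of half this angle, whatever the lens; pixels are square), "cx", "cy" (the principal point, pixels), "eye" and "attitude" of the camera in the world. Camera axes: x right, y down, z forward; pixel columns grow to the right and rows downward; lengths in mm; the calibration is good to about 2 mm. The wrist camera is an equidistant fisheye: a pixel r from the principal point sees the ray r / f radians off the axis. A picture is of the moment at which its call begins. There is no depth.
- env.job_done(): hands the job in; it is judged then, once.
The state is a dict: "time_s": time; "qpos": joint angles; "qvel": joint speeds; "tau": joint torques, N m; "ee_pos": TCP position; "orientation": TCP orientation; "ft_force": force on the tool from outside, world axes, zero at the start; "ft_torque": the same for the moment, N m; "finger_gap": finger opening in mm; "finger_force": force on a finger pad.
Only numpy, scipy, OpenCV 4.12 (cv2) and the standard library are available. Lean on these libraries where they do the work, as an engineer would, in place of code of your own. Each camera call takes 0.05 s, during which the arm holds its last target. There are 200 camera calls.

## Working session

There is one attempt and no reset: what is moved stays moved. The work goes in short steps, Python scripts to look and compute and a tool call to move; the robot and the scene stay as the last step left them, time stands still between calls to the robot, and variables do not carry over. Pictures are saved under pics/ and viewed, at most 11 in all, crops included, and the job is handed in when it is done.

Besides the shell and the picture viewer there is one more tool, called after "Request:" as name(argument=value, ...), one argument or row to a line, values as JSON. servo_tool: Moves the arm, as the interface text tells. Its arguments: {"type":"object","properties":{"increments":{"type":"array","items":{"type":"number"}},"force":{"type":"number"}},"required":["increments"]}

```bash
mkdir -p pics; cat > h.py <<'E'
import numpy as np,cv2
from bench import env
def snap(n,f=None):
    s=env.snapshot(n)
    if f: cv2.imwrite('pics/'+f,s['frame'])
    return s
E
python3 - <<'E'
from h import *
import pickle
d={}
for n in('scene','side','wrist'):
    s=snap(n,n+'0.png'); d[n]=s
    print(n,s['fovy'],s['cx'],s['cy'],s['eye'],s['attitude'])
pickle.dump(d,open('c0.pkl','wb'))
print(env.sense())
E
```

```text
scene 43.43151947049259 277.6868101164854 203.36765585767262 [1423.69188423 -123.8442071  1336.89976996] [-0.23220598  0.71268069  0.62808863 -0.20897676]
side 42.23231038151491 270.5760088995072 208.363036874191 [-284.63522003  819.76288185 1123.19296374] [ 0.14802034 -0.34033262  0.84644213 -0.38183689]
wrist 65.70646984690485 280.25502927561075 204.17825833990167 [ 291.40865439 -500.93869721  373.47932639] [ 0.12125969  0.82369181 -0.54788666 -0.08153582]
{'time_s': 0.15, 'qpos': array([-1.32350444e+00,  2.07267552e-01,  1.54262800e+00, -2.25508327e-05,
        1.39349654e+00, -1.50481819e-01]), 'qvel': array([-0.00109777, -0.00068404, -0.00537001, -0.00032493, -0.00039312,
       -0.00121661]), 'tau': array([-1.77994134e-04, -3.83520412e+01, -2.92034698e+01, -2.15949613e-04,
        6.74024850e-03, -2.18745214e-05]), 'ee_pos': array([ 222.6168842 , -529.66129179,  302.96675691]), 'orientation': array([-8.98130388e-04,  9.80286327e-01,  1.97580128e-01, -5.46178930e-05]), 'ft_force': array([0.47961726, 0.42925727, 0.30528598]), 'ft_torque': array([-0.00650523, -0.02550136,  0.04266574]), 'finger_force': 0.0, 'finger_gap': 85.29678771904662}
```

View pics/scene0.png

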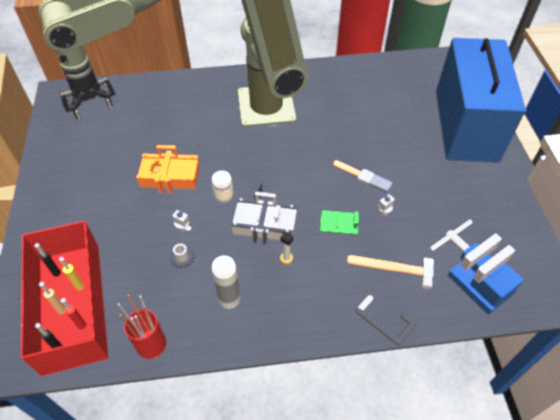

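View pics/side0.png

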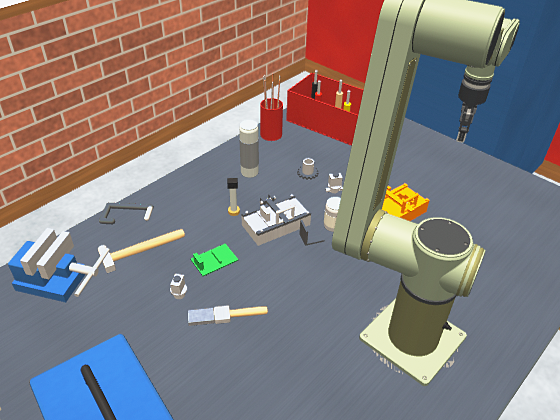

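The scene picture shows the grey fixture at about (265,218) and an orange look-alike at (168,170). The grey plate is on the fixture and a green look-alike lies at (340,222). There are two arbor candidates, at (181,219) and (387,203). The sprocket (181,254) could also be mistaken for one. Next I'll check these in one close montage.

```bash
python3 - <<'E'
from h import *
import pickle
d=pickle.load(open('c0.pkl','rb'))
def crop(n,u,v,w,h,W,H): return cv2.resize(d[n]['frame'][v:v+h,u:u+w],(W,H),interpolation=cv2.INTER_CUBIC)
a=crop('scene',225,180,80,60,400,300); b=crop('side',235,185,80,60,400,300)
c=[crop('scene',165,202,34,50,200,300),crop('scene',370,185,34,50,200,300),crop('side',318,162,34,50,200,300),crop('side',161,262,34,50,200,300)]
cv2.imwrite('pics/m1.png',np.vstack([np.hstack([a,b]),np.hstack(c)]))
E
```

```text
(no output)
```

View pics/m1.png

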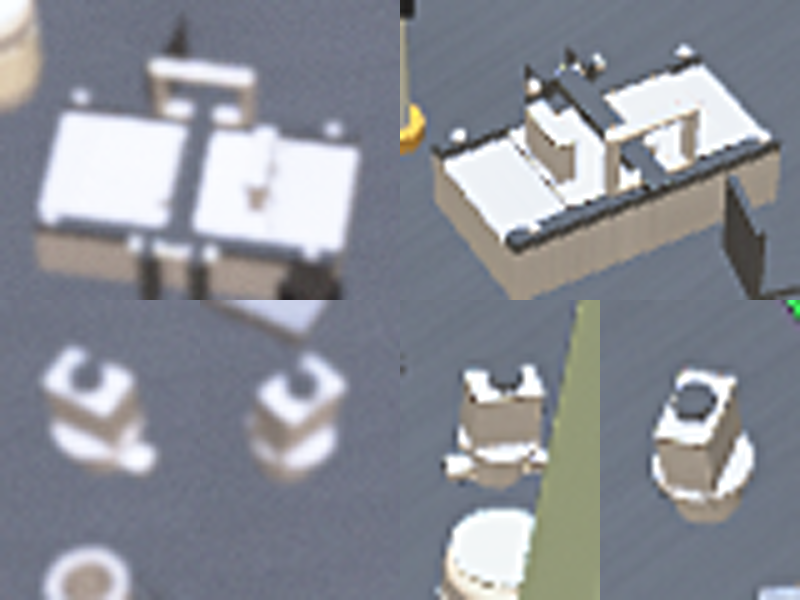

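```bash
cat >> h.py <<'E'
from scipy.spatial.transform import Rotation as R
def rot(q): return R.from_quat([q[1],q[2],q[3],q[0]])
def proj(c,P):
    p=rot(c['attitude']).inv().apply(np.atleast_2d(P)-c['eye'])
    f=210/np.tan(np.radians(c['fovy'])/2)
    if c.get('fish'):
        r=np.hypot(p[:,0],p[:,1]); k=f*np.arctan2(r,p[:,2])/r
    else: k=f/p[:,2]
    return np.c_[c['cx']+k*p[:,0],c['cy']+k*p[:,1]]
def back(c,uv,z):
    uv=np.atleast_2d(np.array(uv,float)); f=210/np.tan(np.radians(c['fovy'])/2)
    d=(uv-[c['cx'],c['cy']])/f
    if c.get('fish'):
        r=np.linalg.norm(d,axis=1,keepdims=True); d=np.c_[d/r*np.sin(r),np.cos(r)]
    else: d=np.c_[d,np.ones(len(d))]
    w=rot(c['attitude']).apply(d); return c['eye']+w*((z-c['eye'][2])/w[:,2])[:,None]
def fx(p,P): # fixture pose p=(x,y,yaw)
    return R.from_euler('z',p[2]).apply(np.atleast_2d(P))+[p[0],p[1],0]
E
python3 - <<'E'
from h import *
import pickle
from scipy.optimize import least_squares
d=pickle.load(open('c0.pkl','rb')); S,D=d['scene'],d['side']
s=lambda u,v:(225+u/5,180+v/5); t=lambda u,v:(235+(u-400)/5,185+v/5)
ob=[(S,s(38,268),(-50,-50,0)),(S,s(40,222),(-50,-50,48)),(S,s(205,68),(36,42,97)),(S,s(360,140),(130,50,48)),(S,s(62,110),(-50,50,48)),
(D,t(515,242),(130,50,48)),(D,t(777,142),(-50,50,48)),(D,t(433,150),(130,-50,48)),(D,t(515,297),(130,50,0)),(D,t(655,125),(36,42,97))]
fun=lambda p:np.concatenate([(proj(c,fx(p,P))[0]-uv) for c,uv,P in ob])
r=least_squares(fun,[600,0,1.57],loss='soft_l1'); print(r.x,r.fun.reshape(-1,2).round(1))
a=lambda i,u,v:(165+u/5.88,202+(v-300)/6)
print('arbor',back(S,(180,214.5),66),back(D,(336.4,174.5),66))
print('ears',back(S,[(165+52/5.88,202+125/6),(165+138/5.88,202+158/6)],8),back(D,[(318+58/5.88,162+165/6),(318+140/5.88,162+158/6)],8))
for n,uv,z in [('post',(288,238),126),('plain',(388,198.5),66),('tin',(222,178),90),('spray',(224,266),190),('sprk',(180.5,249),55),('angle',(262,188),56)]: print(n,back(S,uv,z))
for n,uv,z in [('post',(233,183),126),('plain',(178,279),66),('tin',(332,204),90),('sprk',(308,161),55)]: print(n,back(D,uv,z))
E
```

```text
[504.97913641 -96.94775552   1.29766932] [[ 0.3 -0. ]
 [-1.3  0.3]
 [-0.9 -0.2]
 [-0.5 -3.3]
 [ 0.8 -4.1]
 [-0.3  0.7]
 [ 0.2 -0.8]
 [-0.8 -1.4]
 [-0.2  1.7]
 [-1.1 -1.6]]
arbor [[ 496.26343339 -306.88100699   66.        ]] [[ 489.28313524 -309.13775711   66.        ]]
ears [[ 482.85534534 -334.35207111    8.        ]
 [ 508.83073294 -290.4913494     8.        ]] [[ 502.71806022 -290.39043927    8.        ]
 [ 474.15223394 -326.40043247    8.        ]]
post [[656.4563178   -7.48080445 126.        ]]
plain [[517.21421233 315.88647655  66.        ]]
tin [[ 393.16624828 -174.27359282   90.        ]]
spray [[ 758.46339869 -182.61709598  190.        ]]
sprk [[ 609.20077586 -308.78903107   55.        ]]
angle [[420.71999431 -55.59480605  56.        ]]
post [[636.27197479  -3.24712729 126.        ]]
plain [[509.99998685 312.251465    66.        ]]
tin [[ 394.73635078 -165.96850503   90.        ]]
sprk [[ 608.9253065  -312.19581207   55.        ]]
```

The eared arbor is the one at scene (181,219) and side (336,180); its ears show in both views. The one at (387,203) is plain. I'll move the wrist camera over the fixture to refine its pose.

Request:
servo_tool(
  increments=[0,0,6.5,3.2,4.75,0,8.5,0,0,6.5,3.2,4.75,0,8.5,0,0,6.5,3.2,4.75,0,8.5,0,0,6.5,3.2,4.75,0,8.5,0,0,6.5,3.2,4.75,0,8.5,0,0,6.5,3.2,4.75,0,8.5,0,0,6.5,3.2,4.75,0,8.5,0,0,6.5,3.2,4.75,0,8.5],
  force=20,
)

```text
time_s: 1.15
ee_pos: [479.4, -148.3, 303.7]
orientation: [0.0, 0.793, 0.609, -0.0]
ft_force: [0.8, -0.2, -0.3]
finger_gap: 84.9
finger_force: 0.0
```

```bash
python3 - <<'E'
from h import *
import pickle
w=snap('wrist'); w['fish']=1; pickle.dump(w,open('w1.pkl','wb'))
s=env.sense(); print(s['time_s'],s['ee_pos'],rot(s['orientation']).as_matrix().round(3),s['qpos'],s['qvel'].round(3)); print(w['eye'],w['attitude'])
cv2.imwrite('pics/w1.png',cv2.resize(w['frame'],(800,600),interpolation=cv2.INTER_CUBIC))
E
```

```text
1.2 [ 482.17522178 -142.68327383  303.7941945 ] [[ 0.251  0.968  0.003]
 [ 0.968 -0.251  0.006]
 [ 0.006  0.002 -1.   ]] [-0.46323092  0.05151392  1.71594693  0.00674196  1.3737     -0.21087836] [-0.089 -0.024  0.029 -0.066  0.024 -0.006]
[499.27144174 -76.92020493 374.39190137] [ 0.14533025  0.98066504 -0.12966467 -0.01903328]
```

View pics/w1.png

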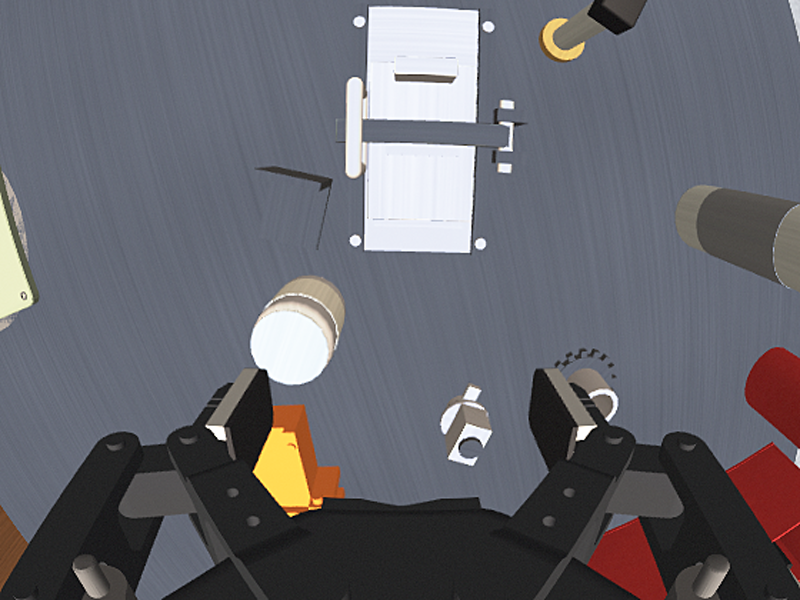

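The wrist picture shows the fixture floor spanning (367..478, 8..252), with the handle rod at (354,128). The hinge is at (505,135), the tab at (425,70) and the eared arbor at (470,447).

```bash
python3 - <<'E'
from h import *
import pickle
from scipy.optimize import least_squares
w=pickle.load(open('w1.pkl','rb'));d=pickle.load(open('c0.pkl','rb')); S,D=d['scene'],d['side']
k=.7
ob=[((355,240),(-40,44.5,49)),((480,243),(-40,-44.5,49)),((359,21),(120,44.5,49)),((488,27),(120,-44.5,49)),((366,251),(-50,39,40)),((473,252),(-50,-39,40)),((368,8),(130,39,40)),((479,12),(130,-39,40)),((354,128),(36,42,97))]
fun=lambda p:np.concatenate([proj(w,fx(p,P))[0]-np.array(uv)*k for uv,P in ob])
r=least_squares(fun,[505,-97,1.3],loss='soft_l1'); print(r.x,r.fun.reshape(-1,2).round(1))
p=r.x
for n,c,uv in [('tab','w',(425,60))]: print(n,fx([0,0,-p[2]],back(w,np.array(uv)*k,84)-[p[0],p[1],0]))
print('arbor',back(w,np.array((470,447))*k,66),'post',back(w,np.array((562,40))*k,5))
print('handle in S,D',proj(S,fx(p,(36,42,97))),proj(D,fx(p,(36,42,97))))
# zoomed composite
a=cv2.resize(w['frame'][255:335,300:360],(450,600),interpolation=cv2.INTER_CUBIC)
b=cv2.resize(w['frame'][60:140,222:267],(338,600),interpolation=cv2.INTER_CUBIC)
cv2.imwrite('pics/m2.png',np.hstack([a,b]))
E
```

```text
[ 507.49394415 -100.92225046    1.28857928] [[ 1.1  0.1]
 [ 0.5 -0.1]
 [ 0.5 -2.5]
 [-0.3 -3.5]
 [-0.6  0.2]
 [-1.6  1.1]
 [ 0.6  0.1]
 [-0.8  0.1]
 [ 0.   0.8]]
tab [[81.41246097  0.55118399 84.        ]]
arbor [[ 495.47309924 -309.2558749    66.        ]] post [[652.78048057 -12.71866148   5.        ]]
handle in S,D [[263.92466714 194.32026932]] [[285.01601282 207.32772295]]
```

View pics/m2.png

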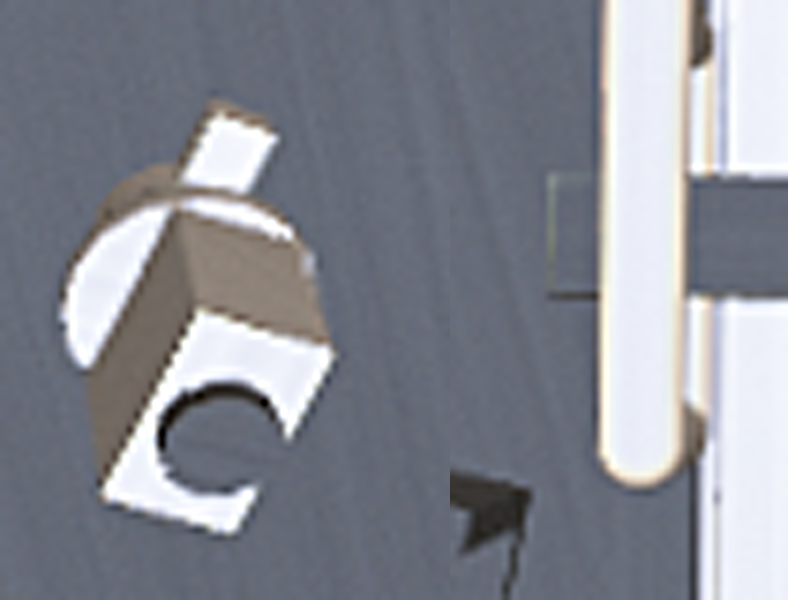

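```bash
python3 - <<'E'
from h import *
import pickle
w=pickle.load(open('w1.pkl','rb')); p=[507.5,-101,1.2886]
q=np.array([(200,308),(333,352),(238,533),(103,495)])/7.5+[300,255]
B=back(w,q,60); print(B.round(1), B.mean(0)); e=[np.degrees(np.arctan2(*(b-a)[1::-1]))%180 for a,b in zip(B,np.roll(B,-1,0))]; print(e,[np.linalg.norm(b-a) for a,b in zip(B,np.roll(B,-1,0))])
rod=(222+193/7.51,60+237/7.5); b=back(w,rod,98); print('rod',b,fx(p,(36,42,93)))
for th in np.arange(0,2.4,.15):
    a=np.radians(21.8)+th; print(round(th,2),fx(p,(36,-58+107.7*np.cos(a),53+107.7*np.sin(a))).round(0)[0])
s=env.sense();print(s['ee_pos'],s['time_s'])
E
```

```text
[[ 497.4 -289.1   60. ]
 [ 515.9 -303.5   60. ]
 [ 494.8 -334.8   60. ]
 [ 475.4 -320.4   60. ]] [ 495.88861334 -311.96883512   60.        ]
[np.float64(142.11585612335466), np.float64(55.95710245478347), np.float64(143.56225364387993), np.float64(54.81702790306935)] [np.float64(23.482075596263012), np.float64(37.716691589349026), np.float64(24.212230147407812), np.float64(38.2856580905894)]
rod [[476.87769217 -55.67596182  98.        ]] [[477.18602935 -54.72837604  93.        ]]
0.0 [477. -55.  93.]
0.15 [484. -57. 107.]
0.3 [493. -59. 121.]
0.45 [503. -62. 133.]
0.6 [516. -66. 142.]
0.75 [529. -70. 150.]
0.9 [544. -74. 156.]
1.05 [559. -78. 160.]
1.2 [574. -83. 161.]
1.35 [590. -87. 159.]
1.5 [605. -92. 156.]
1.65 [619. -96. 150.]
1.8 [ 632. -100.  141.]
1.95 [ 644. -103.  131.]
2.1 [ 655. -106.  119.]
2.25 [ 663. -109.  106.]
[ 482.17522178 -142.68327383  303.7941945 ] 1.2
```

Request:
servo_tool(
  increments=[0,0,-1.5,0,2.3,-1.6,5.5,0,0,0,0,2.3,-1.6,5.5,0,0,0,0,2.3,-1.6,5.5,0,0,0,0,2.2,-1.6,5.5,0,0,0,0,0,-1,5.5,0,0,0,0,0,0,5.5,0,0,0,0,0,0,5.5,0,0,0,0,0,0,5.5],
)

```text
time_s: 2.2
ee_pos: [479.2, -59.9, 230.7]
orientation: [0.001, 0.803, 0.596, 0.0]
ft_force: [-0.4, -0.9, 0.0]
finger_gap: 55.4
finger_force: 0.0
```

```bash
python3 - <<'E'
from h import *
s=env.sense();print(s['ee_pos'],rot(s['orientation']).as_matrix().round(3)); print(env.tip_reach)
E
```

```text
[479.23743918 -59.8803612  230.6590296 ] [[ 0.288  0.957  0.001]
 [ 0.957 -0.288 -0.001]
 [-0.     0.002 -1.   ]]
72.6
```

Request:
servo_tool(
  increments=[0,0,0.5,-0.2,0.5,-2.1,4,0,0,0,0,0,-2.1,4,0,0,0,0,0,-2.1,4,0,0,0,0,0,-2.0,3,0,0,0,0,0,0,0.5,0,0,0,0,0,0,0.5,0,0,0,0,0,0,0.5,0,0,0,0,0,0,0.5],
  force=20,
)

```text
time_s: 3.2
ee_pos: [476.2, -54.2, 147.1]
orientation: [-0.0, 0.8, 0.6, -0.001]
ft_force: [-4.6, -1.0, -1.0]
finger_gap: 9.3
finger_force: 19.7
```

Request:
servo_tool(
  increments=[0,0,0,0.68,-0.2,1.45,0.5,0,0,0,0.88,-0.26,1.33,0.5,0,0,0,1.07,-0.31,1.17,0.5,0,0,0,1.22,-0.35,1.0,0.5,0,0,0,1.34,-0.39,0.79,0.5,0,0,0,1.45,-0.42,0.58,0.5,0,0,0,1.52,-0.44,0.35,0.5,0,0,0,1.55,-0.45,0.1,0.5],
)

```text
time_s: 4.2
ee_pos: [576.0, -83.2, 217.9]
orientation: [0.002, 0.8, 0.6, 0.001]
ft_force: [-2.7, -2.0, 1.0]
finger_gap: 9.1
finger_force: 20.0
```

Request:
servo_tool(
  increments=[0,0,0,1.55,-0.45,-0.14,0.5,0,0,0,1.51,-0.44,-0.38,0.5,0,0,0,1.44,-0.42,-0.6,0.5,0,0,0,1.33,-0.39,-0.83,0.5,0,0,0,0,0,0,0.5,0,0,0,0,0,0,2.2,0,0,0,0,0,0,2.2,0,0,0,0,0,1,2.2],
)

```text
time_s: 5.2
ee_pos: [631.2, -98.5, 204.1]
orientation: [-0.002, 0.8, 0.6, -0.001]
ft_force: [0.8, 0.2, -0.0]
finger_gap: 22.1
finger_force: 0.4
```

Request:
servo_tool(
  increments=[0,0,0,0,0,2,2.2,0,0,0,0,0,2,2.2,0,0,0,0,0,2,2.2,0,0,0,0,0,1,2.2,0,0,0,-2.73,1.18,0,0,0,0,0,-2.73,1.18,0,0,0,0,0,-2.73,1.18,0,0,0,0,0,-2.73,1.18,0,0],
)

```text
time_s: 6.2
ee_pos: [521.8, -51.7, 275.2]
orientation: [-0.0, 0.8, 0.6, -0.0]
ft_force: [-0.8, -0.6, 0.1]
finger_gap: 0.1
finger_force: 0.0
```

```bash
python3 - <<'E'
from h import *
s=env.sense();print(s['ee_pos'],rot(s['orientation']).as_matrix().round(3),s['ft_force'])
a=snap('scene')['frame'][160:280,200:340]; b=snap('side')['frame'][150:270,220:360]
f=lambda i:cv2.resize(i,(400,343),interpolation=cv2.INTER_CUBIC)
cv2.imwrite('pics/m3.png',np.hstack([f(a),f(b)]))
E
```

```text
[521.84506549 -51.69949634 275.22239922] [[ 0.279  0.96  -0.   ]
 [ 0.96  -0.279  0.   ]
 [ 0.    -0.    -1.   ]] [-0.81356778 -0.58853047  0.13557581]
```

View pics/m3.png

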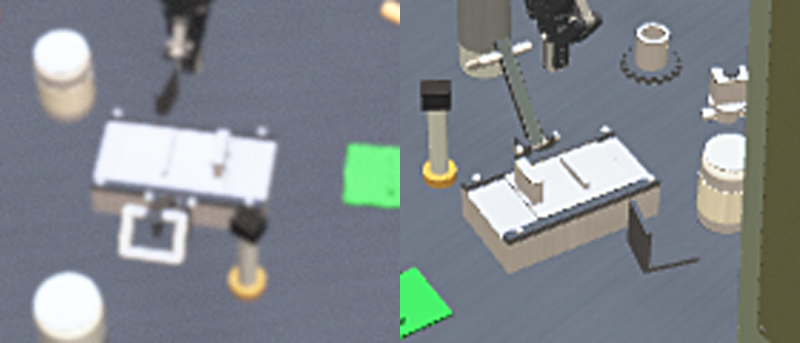

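The picture shows the bar resting open at its stop: frame at (155,235) left, leaning back right. The plate with its tab (222,150) is free, and the post is still standing. Next I'll descend behind the tab and push.

Request:
servo_tool(
  increments=[0,0,0,0,0,-4,0,0,0,0,0,0,-4,0,0,0,0,0,0,-4,0,0,0,0,0,0,-2,0,0,0,0,0,0,-0.4,0,0,0,0,0,0,0,0,0,0,0,0.2,0.7,0,0,0,0,0,0.2,0.7,0,0],
)

```text
time_s: 7.3
ee_pos: [527.9, -38.7, 132.5]
orientation: [0.002, 0.8, 0.601, 0.0]
ft_force: [-2.4, -5.3, 3.0]
finger_gap: 0.4
finger_force: 2.7
```

Request:
servo_tool(
  increments=[0,0,0,0.2,0.7,0,0,0,0,0,0.22,0.75,0,0,0,0,0,0.22,0.75,0,0,0,0,0,0.22,0.75,0,0,0,0,0,0.22,0.75,0,0,0,0,0,0.22,0.75,0,0,0,0,0,0.22,0.75,0,0,0,0,0,0.22,0.75,0,0],
)

```text
time_s: 8.3
ee_pos: [545.0, 20.9, 132.3]
orientation: [0.001, 0.799, 0.601, -0.0]
ft_force: [-1.7, -5.3, 1.7]
finger_gap: 0.2
finger_force: 2.3
```

Request:
servo_tool(
  increments=[0,0,0,0.14,0.48,0,0,0,0,0,-0.28,-0.96,0,0,0,0,0,0,0,4,0,0,0,0,0,0,5,2,0,0,0,0,0,5,4,0,0,0,-1.3,-4.5,0,6,0,0,0,-1.3,-4.5,0,8,0,0,0,-1.3,-4.5,0,8],
)

```text
time_s: 9.3
ee_pos: [503.2, -119.4, 271.1]
orientation: [-0.0, 0.8, 0.601, 0.001]
ft_force: [1.0, -0.8, 0.6]
finger_gap: 79.8
finger_force: 0.0
```

Request:
servo_tool(
  increments=[0,0,0,0,0,0,8,0,0,0,0,0,0,8,0,0,0,0,0,0,8,0,0,0,0,0,0,8,0,0,0,0,0,0,8,0,0,0,0,0,0,8,0,0,0,0,0,0,8,0,0,0,0,0,0,8],
)

```text
time_s: 10.3
ee_pos: [503.9, -118.4, 271.1]
orientation: [0.0, 0.8, 0.6, -0.0]
ft_force: [-0.1, 0.7, -0.5]
finger_gap: 80.0
finger_force: 0.0
```

```bash
python3 - <<'E'
from h import *
import pickle
w=snap('wrist'); w['fish']=1; pickle.dump(w,open('w2.pkl','wb'))
s=env.sense(); print(s['time_s'],s['ee_pos'],rot(s['orientation']).as_matrix().round(3),s['qpos'].round(2))
cv2.imwrite('pics/w2.png',cv2.resize(w['frame'],(800,600),interpolation=cv2.INTER_CUBIC))
E
```

```text
10.35 [ 503.93624186 -118.42520281  271.08617972] [[ 0.279  0.96  -0.   ]
 [ 0.96  -0.279  0.   ]
 [ 0.    -0.    -1.   ]] [-0.4   0.12  1.72  0.    1.31 -0.12]
```

View pics/w2.png

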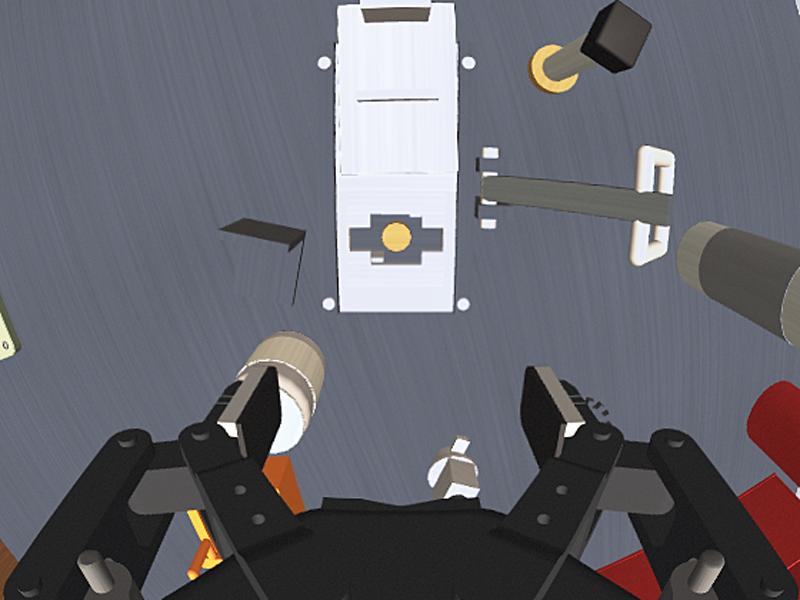

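The picture shows the bar open and the socket uncovered, with the slot from (349,238) to (443,239) and the square spanning v 214–265. The plate's inner edge is at v≈174, so it is well clear.

```bash
python3 - <<'E'
from h import *
import pickle
w=pickle.load(open('w2.pkl','rb')); k=.7
B=back(w,np.array([(349,239),(443,239),(371,214),(421,214),(371,265),(421,265),(396.5,239)])*k,40); print(B.round(1))
e=B[1]-B[0];print(np.linalg.norm(e),np.degrees(np.arctan2(e[1],e[0])),B[2:6].mean(0))
p=[507.5,-101,1.2886]; E=back(w,np.array([(342,174),(455,173)])*k,46); print(fx([0,0,-p[2]],E-[p[0],p[1],0]))
C=back(w,np.array([(338,311),(455,311)])*k,40);print('end',fx([0,0,-p[2]],C-[p[0],p[1],0]))
a=w['frame'][130:215,225:330]; cv2.imwrite('pics/z.png',cv2.resize(a,(735,595),interpolation=cv2.INTER_CUBIC))
E
```

```text
[[ 477.4  -90.7   40. ]
 [ 537.  -108.1   40. ]
 [ 496.3  -78.9   40. ]
 [ 527.6  -88.1   40. ]
 [ 486.2 -111.7   40. ]
 [ 518.3 -121.1   40. ]
 [ 507.5  -99.6   40. ]]
62.14024952917056 -16.317528140395034 [507.07837617 -99.97357851  40.        ]
[[ 44.8521408   34.69782693  46.        ]
 [ 45.31278935 -36.85735552  46.        ]]
end [[-48.809445    41.04138501  40.        ]
 [-48.94513142 -39.85528715  40.        ]]
```

View pics/z.png

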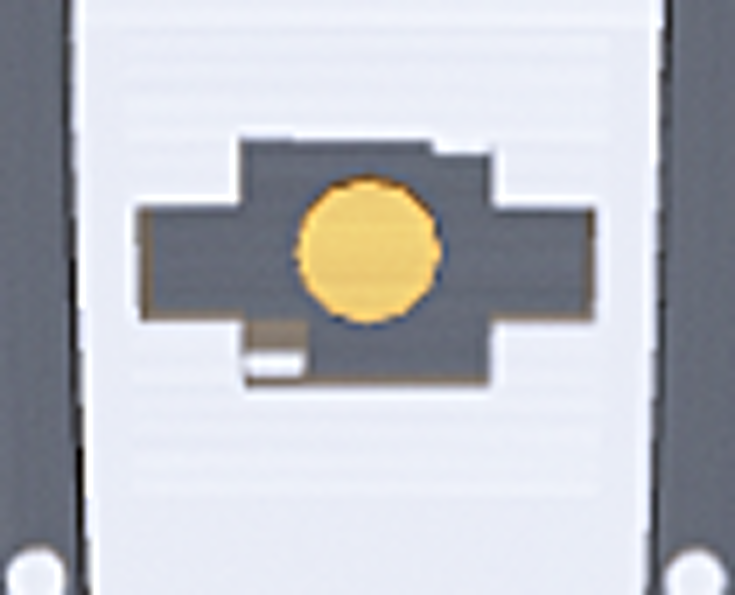

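Request:
servo_tool(
  increments=[0,0,-3.25,-0.85,-4.24,0,8,0,0,-3.25,-0.85,-4.24,0,8,0,0,-3.25,-0.85,-4.24,0,8,0,0,-3.25,-0.85,-4.24,0,8,0,0,-3.25,-0.85,-4.24,0,8,0,0,-3.25,-0.85,-4.24,0,8,0,0,0,0,0,0,8,0,0,0,0,0,0,8],
)

```text
time_s: 11.35
ee_pos: [452.8, -372.5, 270.8]
orientation: [-0.001, 0.89, 0.456, 0.0]
ft_force: [0.1, 0.3, 0.0]
finger_gap: 80.3
finger_force: 0.0
```

Request:
servo_tool(
  increments=[0,0,0,0,0,0,8,0,0,0,0,0,0,8,0,0,0,0,0,0,8,0,0,0,0,0,0,8,0,0,0,0,0,0,8,0,0,0,0,0,0,8,0,0,0,0,0,0,8,0,0,0,0,0,0,8],
)

```text
time_s: 12.35
ee_pos: [452.9, -372.8, 271.1]
orientation: [-0.0, 0.89, 0.456, -0.0]
ft_force: [-0.6, 0.3, -0.4]
finger_gap: 80.3
finger_force: 0.0
```

```bash
python3 - <<'E'
from h import *
import pickle
w=snap('wrist'); w['fish']=1; pickle.dump(w,open('w3.pkl','wb'))
s=env.sense(); print(s['time_s'],s['ee_pos'],rot(s['orientation']).as_matrix().round(3),s['qpos'].round(2))
u,v=proj(w,(496,-311.7,30))[0].astype(int); u-=45; v-=34; print(u,v)
cv2.imwrite('pics/w3.png',cv2.resize(w['frame'][v:v+68,u:u+90],(720,544),interpolation=cv2.INTER_CUBIC))
E
```

```text
12.4 [ 452.92190503 -372.83094339  271.0554472 ] [[ 0.584  0.812 -0.   ]
 [ 0.812 -0.584  0.   ]
 [-0.    -0.    -1.   ]] [-0.84  0.26  1.55 -0.    1.34 -0.21]
233 74
```

View pics/w3.png

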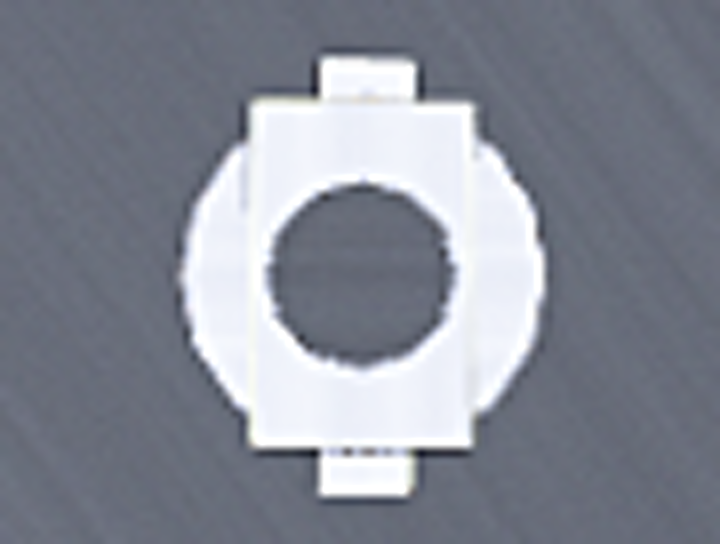

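The crop shows the eared arbor from straight above, with its head square to the image (252..474, 101..447) and an ear at each end, so the yaw is aligned.

```bash
python3 - <<'E'
from h import *
import pickle
w=pickle.load(open('w3.pkl','rb'))
for q,z in [((363,274),60),((363,274),66),((366,58),8),((366,496),8),((362,272),25)]:
    print(back(w,(233+q[0]/8,74+q[1]/8),z))
E
```

```text
[[ 495.72890614 -311.66996612   60.        ]]
[[ 495.75071692 -311.69365463   66.        ]]
[[ 512.092087   -289.15964919    8.        ]]
[[ 479.14626816 -334.83404224    8.        ]]
[[ 495.6468828  -311.26407403   25.        ]]
```

Request:
servo_tool(
  increments=[0,0,0,2.14,3.05,0,5,0,0,0,2.14,3.06,0,5,0,0,0,0,0,-3,5,0,0,0,0,0,-3.5,5,0,0,0,0,0,-3.5,5,0,0,0,0,0,-3,5,0,0,0,0,0,-2,5,0,0,0,0,0,-1.6,5],
)

```text
time_s: 13.4
ee_pos: [495.8, -311.8, 104.3]
orientation: [0.0, 0.89, 0.456, 0.0]
ft_force: [-0.2, -0.3, 0.1]
finger_gap: 50.5
finger_force: 0.0
```

Request:
servo_tool(
  increments=[0,0,0,0,0,-0.5,5,0,0,0,0,0,0,5,0,0,0,0,0,0,1.8,0,0,0,0,0,0,1.8,0,0,0,0,0,0,1.8,0,0,0,0,0,0,1.8,0,0,0,0,0,0,1.8,0,0,0,0,0,0,1.8],
  force=60,
)

```text
time_s: 14.4
ee_pos: [496.2, -312.0, 101.2]
orientation: [0.001, 0.89, 0.456, 0.0]
ft_force: [-1.1, 1.7, 5.9]
finger_gap: 23.3
finger_force: 59.8
```

Request:
servo_tool(
  increments=[0,0,0,0,0,2,1.8,0,0,0,0,0,4,1.8,0,0,0,0,0,4,1.8,0,0,9.5,0.1,1.9,0,1.8,0,0,10,0.1,1.9,0,1.8,0,0,10,0.1,1.9,0,1.8,0,0,10,0.1,1.9,0,1.8,0,0,10,0.1,1.9,0,1.8],
)

```text
time_s: 15.4
ee_pos: [500.3, -215.8, 200.2]
orientation: [-0.0, 0.615, 0.789, -0.0]
ft_force: [0.1, -0.1, -5.0]
finger_gap: 23.2
finger_force: 59.6
```

Request:
servo_tool(
  increments=[0,0,10,0.1,1.9,0,1.8,0,0,10,0.1,1.9,0,1.8,0,0,10,0.1,1.9,0,1.8,0,0,10,0.1,1.9,0,1.8,0,0,10,0.1,1.9,0,1.8,0,0,9.8,0.13,2.15,0,1.8,0,0,0,0,0,0,1.8,0,0,0,0,0,0,1.8],
)

```text
time_s: 16.4
ee_pos: [506.9, -100.5, 200.3]
orientation: [0.0, 0.143, 0.99, -0.0]
ft_force: [0.4, 0.7, -3.7]
finger_gap: 23.2
finger_force: 59.8
```

Request:
servo_tool(
  increments=[0,0,0,0,0,0,1.8,0,0,0,0,0,0,1.8,0,0,0,0,0,0,1.8,0,0,0,0,0,0,1.8,0,0,0,0,0,0,1.8,0,0,0,0,0,0,1.8,0,0,0,0,0,0,1.8,0,0,0,0,0,0,1.8],
)

```text
time_s: 17.4
ee_pos: [507.1, -100.2, 200.1]
orientation: [0.0, 0.143, 0.99, -0.0]
ft_force: [1.0, 0.0, -3.8]
finger_gap: 23.0
finger_force: 59.8
```

```bash
python3 - <<'E'
from h import *
import pickle
w=snap('wrist'); w['fish']=1; pickle.dump(w,open('w4.pkl','wb'))
s=env.sense(); M=rot(s['orientation']).as_matrix();print(s['time_s'],s['ee_pos'],M.round(3),np.degrees(np.arctan2(M[1,0],M[0,0])),s['ft_force'],s['finger_gap'])
print(proj(w,[(507.3,-100.2,40)]))
cv2.imwrite('pics/w4.png',w['frame'])
E
```

```text
17.45 [ 507.02445886 -100.19499212  200.0657429 ] [[-0.959  0.282 -0.   ]
 [ 0.282  0.959 -0.   ]
 [ 0.    -0.    -1.   ]] 163.5922302999536 [ 0.50026409  1.37464347 -3.21293746] 22.949521240597175
[[280.02090517 208.59823741]]
```

View pics/w4.png

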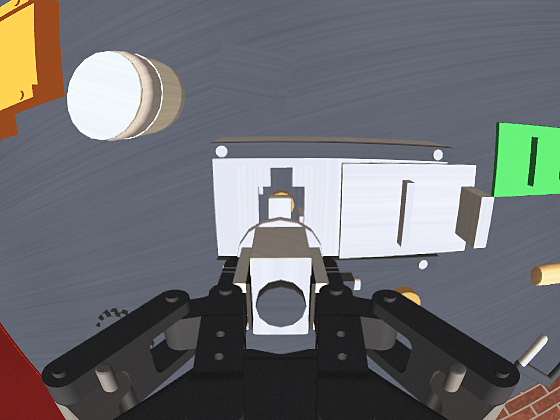

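The wrist view shows the arbor held upright over the socket, with its ear at (280,200) and the slot at u≈271–293. I'll measure the sideways offset numerically.

```bash
python3 - <<'E'
from h import *
import pickle
w=pickle.load(open('w4.pkl','rb')); g=cv2.cvtColor(w['frame'],6)
for v in (172,178,200,206,280): print(v,g[v,255:310])
E
```

```text
172 [234 232 229 235 237 236 235 232 232 234 234 235 234 235 237 166  90 101
 104 103 104 102 102 102 103 103 102 102  99 102 101 101  99 100 100  97
  93 162 248 240 235 234 232 232 233 235 235 233 231 235 238 238 235 233
 233]
178 [234 233 231 234 237 235 235 233 232 234 234 235 233 235 236 204  85 100
 101 104 106 105 101 102 102 102 102 101 100 104 103 100 100 100 101  99
 103 176 248 238 236 234 233 233 234 235 235 233 232 234 238 237 236 233
 234]
200 [236 236 238 172  88 100 103 101 103 103 102 105  85 145 255 244 240 239
 241 243 243 241 243 243 243 244 244 244 244 245 244 244 244 243 245 239
 194 191 107  95  99  99 100 103 104 101 100  99 102 181 250 238 233 233
 236]
206 [236 237 238 197  86  97 103 103 102 104 103 102  93 156 255 241 238 237
 240 240 241 242 241 241 242 242 243 242 243 243 243 243 242 243 243 235
 168 204 200 106  96  99 100 103 108 103 102  99 102 180 250 238 234 234
 235]
280 [237 236 237 236 237 236 236 237 239 239 239 239 240 241 241 243 247 249
 254 254 217 179 153 138 101  65  60 122 152 159 180 245 255 254 251 248
 244 242 240 238 237 237 235 235 234 233 235 234 234 236 235 234 235 239
 255]
```

Request:
servo_tool(
  increments=[0,0,0,0.02,0.05,-2,1.8,0,0,0,0,0,-1.5,1.8,0,0,0,0,0,-1.0,1.8,0,0,0,0,0,-0.7,1.8,0,0,0,0,0,-0.4,1.8,0,0,0,0,0,-0.4,1.8,0,0,0,0,0,-0.4,1.8,0,0,0,0,0,0,1.8],
)

```text
time_s: 18.45
ee_pos: [507.1, -99.6, 135.9]
orientation: [-0.0, 0.143, 0.99, 0.0]
ft_force: [-0.4, 0.1, -3.4]
finger_gap: 23.2
finger_force: 59.7
```

Request:
servo_tool(
  increments=[0,0,0,0,0,-0.4,1.8,0,0,0,0,0,-0.3,1.8,0,0,0,0,0,-0.3,1.8,0,0,0,0,0,-0.3,1.8,0,0,0,0,0,-0.15,1.8,0,0,0,0,0,0,1.8,0,0,0,0,0,0,1.8,0,0,0,0,0,0,1.8],
)

```text
time_s: 19.45
ee_pos: [507.8, -99.9, 123.1]
orientation: [0.001, 0.143, 0.99, -0.0]
ft_force: [-2.6, 1.1, 7.8]
finger_gap: 23.1
finger_force: 61.3
```

Request:
servo_tool(
  increments=[0,0,0,0,0,-0.15,1.8,0,0,0,0,0,-0.1,1.8,0,0,0,0,0,0,1.8,0,0,0,0,0,0,1.8,0,0,0,0,0,0,1.8,0,0,0,0,0,0,1.8,0,0,0,0,0,0,1.8,0,0,0,0,0,0,1.8],
)

```text
time_s: 20.45
ee_pos: [508.0, -100.0, 122.2]
orientation: [0.0, 0.143, 0.99, -0.0]
ft_force: [-7.8, 1.0, 18.4]
finger_gap: 23.1
finger_force: 62.9
```

Request:
servo_tool(
  increments=[0,0,-3,0,0,0,1.8,0,0,-6,0,0,0,1.8,0,0,-6,0,0,0,1.8,0,0,-6,0,0,0,1.8,0,0,-6,0,0,0,1.8,0,0,-6,0,0,0,1.8,0,0,-6,0,0,0,1.8,0,0,-6,0,0,0,1.8],
)

```text
time_s: 21.45
ee_pos: [509.0, -100.3, 122.2]
orientation: [0.002, 0.512, 0.859, 0.0]
ft_force: [-3.9, 1.4, 14.0]
finger_gap: 22.9
finger_force: 62.2
```

```bash
python3 - <<'E'
from h import *
s=env.sense(); M=rot(s['orientation']).as_matrix();print(s['time_s'],s['ee_pos'],np.degrees(np.arctan2(M[1,0],M[0,0])),s['ft_force'],s['ft_torque'],s['finger_gap'])
E
```

```text
21.45 [ 509.00823727 -100.33567903  122.21251195] 118.4269711424904 [-3.92301759  1.3737797  14.03809149] [0.30047221 0.67428684 0.11755063] 22.92336262488387
```

Request:
servo_tool(
  increments=[0,0,-6,0,0,0,1.8,0,0,-6,0,0,0,1.8,0,0,-6,0,0,0,1.8,0,0,-6,0,0,0,1.8,0,0,-6,0,0,0,1.8,0,0,-6,0,0,0,1.8,0,0,-6,0,0,0,1.8,0,0,-4,0,0,0,1.8],
)

```text
time_s: 22.45
ee_pos: [509.0, -100.3, 122.2]
orientation: [0.002, 0.806, 0.592, 0.001]
ft_force: [-5.1, 2.8, 17.9]
finger_gap: 23.2
finger_force: 62.6
```

```bash
python3 - <<'E'
from h import *
s=env.sense(); M=rot(s['orientation']).as_matrix();print(s['time_s'],s['ee_pos'],np.degrees(np.arctan2(M[1,0],M[0,0])),s['ft_force'],s['ft_torque'],s['finger_gap'])
E
```

```text
22.45 [ 508.97667041 -100.29884327  122.18810229] 72.55075367785128 [-5.14311382  2.84431264 17.89708082] [0.41917148 1.06557679 0.56690846] 23.156637084984048
```

Request:
servo_tool(
  increments=[0,0,0,0,0,0.15,1.8,0,0,0,0,0,0.15,1.8,0,0,0,0,0,0.15,1.8,0,0,0,0,0,0.1,1.8,0,0,0,0,0,0,1.8,0,0,0,0,0,0,3.2,0,0,0,0,0,0,3.8,0,0,0,0,0,0,3.8],
)

```text
time_s: 23.45
ee_pos: [506.1, -99.3, 123.6]
orientation: [-0.001, 0.806, 0.592, -0.001]
ft_force: [0.4, 0.9, 0.1]
finger_gap: 38.1
finger_force: 0.0
```

Request:
servo_tool(
  increments=[0,0,0,0,0,0.5,3.8,0,0,0,0,0,2,3.8,0,0,0,0,0,4,4,0,0,0,0,0,5,5,0,0,0,0,0,5,6,0,0,0,-0.8,-2.8,2,6,0,0,0,-0.8,-2.8,0,6,0,0,0,-0.4,-1.4,0,6],
)

```text
time_s: 24.45
ee_pos: [486.8, -170.7, 310.2]
orientation: [0.0, 0.806, 0.591, 0.0]
ft_force: [0.0, 0.5, -1.2]
finger_gap: 60.0
finger_force: 0.0
```

Request:
servo_tool(
  increments=[0,0,0,0,0,0,6,0,0,0,0,0,0,6,0,0,0,0,0,0,6,0,0,0,0,0,0,6,0,0,0,0,0,0,6,0,0,0,0,0,0,6,0,0,0,0,0,0,6,0,0,0,0,0,0,6],
)

```text
time_s: 25.45
ee_pos: [487.2, -169.7, 309.6]
orientation: [0.0, 0.806, 0.592, 0.0]
ft_force: [-0.1, 0.0, -0.1]
finger_gap: 60.0
finger_force: 0.0
```

```bash
python3 - <<'E'
from h import *
w=snap('wrist'); w['fish']=1
s=env.sense(); print(s['time_s'],s['ee_pos'],s['ft_force'])
p=[507.3,-100.4,1.2864]
for h in (84,90,97): print(h,proj(w,fx(p,(0,0,h))))
a=cv2.resize(w['frame'],(480,360)); b=cv2.resize(snap('side')['frame'][160:250,235:325],(360,360),interpolation=cv2.INTER_CUBIC)
cv2.imwrite('pics/w5.png',np.hstack([a,b[:,:320]]))
E
```

```text
25.5 [ 487.2416638  -169.726208    309.58701854] [0.73828421 0.46014307 0.51325688]
84 [[277.57547503 110.76168328]]
90 [[277.5224185  110.80733876]]
97 [[277.45768051 110.8630502 ]]
```

View pics/w5.png

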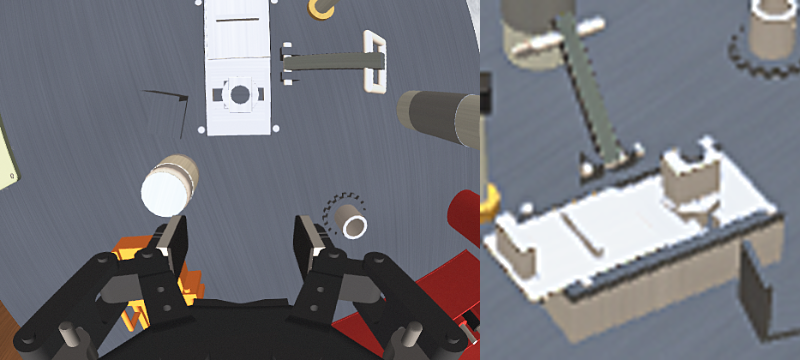

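The picture shows the arbor seated low in the socket at (240,95). The slot ends at (217,95) and (260,95) are empty, so the ears are turned under the lip. The bar is open, the plate is out and flat, and the bystanders are in place, so I'm handing in.

```bash
python3 -c "
from bench import env
print(env.job_done())"
```

```text
the job is handed in; nothing more can be done
None
```

I handed the job in at about 25.5 s: the bar rests open on its stop, the plate is slid out about 71 mm and lies flat in its guides, and the eared arbor is pushed down and turned 91° clockwise; the last picture shows it staying low with the slot ends empty, and the verdict was not returned.

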